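# Lock the key caddy onto the security hook

## Robot

A 7-joint arm with a two-finger parallel gripper is mounted at the origin on a cart in front of the work surface, level with it; the furniture and walls round the work are solid. World frame = base frame: x ahead of the robot, y to its left, z up, the work surface at z = 0. Lengths are in m, angles in rad, forces in N, time in s.
With the tool pointing down it reaches from about 0.425 to 0.975 m from the base axis. Payload 16.7 kg.
Tool frame: the origin (TCP) lies at the very end of the fingers, on their centre line; the grasp point (between the pads) lies 19 mm behind it (robot.grip_point_offset is the distance from the TCP to the grasp point, in m); z points along the fingers, y is the line along which they close (so a half turn about z gives the same grasp; the last joint's range is limited). The gripper opens to 85 mm and grips with 20 to 120 N. Pads are 22 mm wide; open, the fingers measure 114 mm over their backs; the gripper's body (76 mm by 85 mm) begins 54 mm behind the grasp point. The pads swing forward as they close: fully open they stand 13 mm farther back than shut.
Start: joints at [1.054, 0.426, 0.074, 1.606, -0.034, 1.111, -0.067], TCP at [0.243, -0.63, 0.231] pointing down, gripper open.
Joint ranges: [-2.85, 2.85], [-0.5, 2.14], [-1.23, 1.37], [0.21, 2.46], [-1.02, 4.16], [0.16, 2.05], [-2.73, 2.73]. Speed limits (rad/s): [1.89, 1.89, 2.39, 2.39, 3.01, 3.01, 3.01].

## Interface

Orientations are given as [roll, pitch, yaw] about the fixed x, y, z axes, in that order (R = Rz(yaw) Ry(pitch) Rx(roll)).
In Python, from bench import robot, eyes, order gives the robot as it stands. The module is installed in compiled form; this text tells all that it offers.
- The arm moves only by the shell command python3 -m creep 'ROWS'. ROWS is JSON, a list that holds one entry, the list of rows, each a list of 7 numbers: the shift along the tool's x, y, z in m, then the turn, a rotation vector about the tool's x, y, z in degrees, then the opening, from 0 (shut) to 1 (fully open). A call has 1 to 20 rows; each row shifts and turns the commanded pose from where the row before left it, along the tool's axes as they then stand; what a row does not reach is not made up. A row lasts 1/12 s, in which the tool goes at most 41.7 mm and 7.16 degrees, less where a joint would pass 70% of its speed; a pose out of reach is approached as far as the arm can. A call with a gripper value outside its range is refused whole. The fingers move at their own pace and stop on an object; the grip force is fixed at half the most. Time passes only in rows, so rows that do not move let the fingers close. It gives the time, the measured TCP pose, the force, the opening and the grip force at its end, in the units of the state.
- robot.sense(): the state, without advancing time (a new reading comes with each control period).
- eyes.capture(name): name is "scene" or "top" or "wrist"; returns the picture (384x512x3 uint8, red, green, blue); there is no depth.
- eyes.camera_model(name): a dict with "fx", "fy", "cx", "cy" (pixels), "rvec" (rotation vector, rad) and "tvec" (3), from world to camera coordinates, as OpenCV has them; the wrist camera has in their place "tool_from_camera" (4x4, takes a point from camera to tool coordinates, whose origin is the TCP and whose axes are the flange's). Camera axes: x right, y down, z forward; pixel columns grow to the right and rows downward; lengths in m; the calibration is good to about 2 mm. A picture is of the moment at which its call begins: read the wrist's pose just before it. camera_model takes no time and is no camera call.
- order.job_done(): hands the job in; it is judged then, once.
The state is a dict: "clock": time; "joint_positions": joint angles; "joint_velocities": joint speeds; "tau": joint torques, N m; "tool_pos": TCP position; "orientation": TCP orientation; "ft_force": force on the tool from outside, world axes, zero at the start; "torque": the same for the moment, N m; "gripper_width": finger opening in m; "grasp_force": force on a finger pad.
Only numpy, scipy, OpenCV 4.12 (cv2) and the standard library are available. Lean on these libraries where they do the work, as an engineer would, in place of code of your own. Each camera call takes 0.05 s, during which the arm holds its last target. There are 200 camera calls.

## Task

Lock the yellow key caddy away on the blue security hook: pull the red knob out until it clicks into its detent and let go so that it stays out by itself, hang the caddy by its handle on the steel hook and let go, then push the knob back in fully home so that the two keeper prongs close over the handle. Be gentle with the knob (do not force it hard beyond its detent or ram it beyond home), keep the caddy upright, and leave the tin, the padlock and the tape alone.

Things in the scene. Friction and masses are not known exactly. Their poses are not given: they have to be found in the camera images.
- station: Security hook: blue console fixed to the worktop to the robot's right. Origin: on the worktop under the console's middle; x to its back, y to its left, z up. Console x -45..45, y -75..75 mm; front wall 165 mm high, then the face slopes back at 40 deg from horizontal up to a flat top 210 mm high. Knob on the slope at y = +40, hook on the front wall at y = -40 mm. Foot plate 112 x 170 x 6 mm.
- hook_seat (a point): Middle of the hook: centreline of a level steel bar, 10 mm diameter, 135 mm above the worktop, 45 mm out from the console's front wall; axes as station. The bar runs along the station's -x towards the robot, free from a collar 8 mm off the wall to the upturn, whose inner side is 86 mm off the wall. With the caddy hung, its apex is about 12 mm above the bar's centreline.
- hook_tip (a point): Top of the hook's upturned front end: 91 mm out from the console's front wall, 155 mm above the worktop (20 mm above the bar's centreline); axes as station. The machines on the worktop between the caddy and the hook stand up to about 0.28 m high: carry the caddy over them or round their front.
- keeper (a point): Front end, midway between the two keeper prongs: steel rods of 8 mm diameter along the station's x, 30 mm to either side of the hook in y, centrelines 18 mm above the hook's. Geared to the knob: knob home, they reach 70 mm out from the wall over the handle's shoulders and bar the way on or off the hook; at the detent they are drawn back to 10 mm.
- knob_head (a point): Red pull knob, moves with it: a head of 32 mm diameter, from 8 mm below to 11 mm above this point along its axis, on a 14 mm stem. Knob home, the point is 24 mm off the sloping face, at the station's y = +40 mm. z = axis, out of the face, 40 deg from vertical, leaning to the station's -x. Pull along +z, push along -z. A ring 31 mm wide, 6.5 mm high is round the stem on the face.
- knob (a joint): Travel of the knob, m: 0 = home (at rest), 0.022 = detent (stays out by itself). A spring resists with up to about 10 N in the first third of the travel either way, nothing at 0.011, then draws it into the other position. Beyond home (negative) and beyond the detent resistance rises steeply: about 11 N at 2 mm, 17 N at 3 mm, 30 N at 5 mm.
- caddy: Key caddy, loose, 0.14 to 0.28 kg: open yellow tray 80 (x) x 56 (y) x 45 mm with fixed key blanks 52 mm high, under a stiff 8 mm wire handle in its x-z plane, uprights at x = +-43 mm. Origin: centre of underside, z up. The hook goes under the handle along the caddy's y; opening between blanks and handle about 45 mm high. The same when turned half round.
- caddy_grip (a point): Black upright grip block on top of the handle, 36 (x) x 14 (y) x 30 mm, from 118 to 148 mm above the caddy's underside; this point is 135 mm above the underside; axes as caddy.
- caddy_apex (a point): Wire centreline at the handle's peak, 120 mm above the caddy's underside, just under the grip block; axes as caddy. The peak is an upside-down V, 22 mm wide in x, sides at 45 deg, which centres itself on the hook; beside it the handle's shoulders slope from 109 down to 99 mm.
- tin: Bystander: tin of key blanks with a yellow band, 67 mm diameter, 89 mm high, loose; origin at the centre of its underside.
- black_padlock: Bystander: black padlock lying flat, 74 x 50 x 18 mm, loose; origin at the centre of its underside.
- tape: Bystander: roll of brown tape lying flat, 58 mm diameter, 20 mm high, loose; origin at the centre of its underside.

How it is judged:
On the way, in this order (a step that is already met when the one before it is completed fails the run):
1. the knob is out in its detent and stays there untouched (value of joint knob above 0.018 m and contact force between the fingers and station below 0.3 N), for 0.3 s.
2. the caddy hangs on the hook, let go, with the knob still out (value of joint knob above 0.018 m and contact force between the fingers and caddy below 0.3 N and distance between caddy_apex and hook_seat below 0.042 m and z of caddy_apex in the frame of hook_seat between 0.007 and 0.018 m and contact force between caddy and station above 0.5 N), for 0.3 s.
At the end, for the whole second after the job is handed in: The knob is home (within 3 mm of its rest position), the caddy hangs at rest by the peak of its handle on the hook bar between wall and upturn (apex 7 to 18 mm above the bar's centreline and within 42 mm of the middle of the bar), within 0.3 rad of upright, prongs closed (value of joint knob below 0.003 m and distance between caddy_apex and hook_seat below 0.042 m and z of caddy_apex in the frame of hook_seat between 0.007 and 0.018 m and angle between caddy's own z axis and vertical below 0.3 rad and linear speed of caddy below 0.05 m/s); the robot touches nothing.
It fails at once if the knob is rammed more than 5 mm beyond home (value of joint knob below -0.005 m).
It fails at once if the knob is forced more than 5 mm beyond its detent (value of joint knob above 0.027 m).
It fails at once if the caddy is tipped by more than 0.7 rad (angle between caddy's own z axis and vertical above 0.7 rad).
It fails at once if the tin, the padlock or the tape is moved by more than 20 mm (distance of any of tin, black_padlock, tape from where it was at the start of the episode above 0.02 m).
It also fails if it takes over 64 s, if anything falls off the work surface, if the arm or the gripper's body presses on something with over 40 N, if the wrist force passes 120 N, or if a joint passes its speed limit or range.

## Working session

There is one attempt and no reset: what is moved stays moved. The work goes in short steps, Python scripts to look and compute and a shell command to move; the robot and the scene stay as the last step left them, time stands still between calls to the robot, and variables do not carry over. Pictures are saved under pics/ and viewed, at most 10 in all, crops included, and the job is handed in when it is done.

```bash
mkdir -p pics; cat > h.py <<'E'
import numpy as np, cv2
from bench import robot, eyes, order
from scipy.spatial.transform import Rotation as R
def cam(n):
    m=eyes.camera_model(n); K=np.array([[m['fx'],0,m['cx']],[0,m['fy'],m['cy']],[0,0,1]])
    return m,K
def snap(n,f):
    im=eyes.capture(n); cv2.imwrite('pics/'+f+'.png',cv2.cvtColor(im,cv2.COLOR_RGB2BGR)); return im
def ext(n):
    m,K=cam(n); return K,R.from_rotvec(np.ravel(m['rvec'])).as_matrix(),np.ravel(m['tvec'])
def proj(n,P):
    K,Rm,t=ext(n); p=(K@(Rm@np.atleast_2d(P).T+t[:,None])).T; return p[:,:2]/p[:,2:]
def ray(n,u,v):
    K,Rm,t=ext(n); d=Rm.T@np.linalg.solve(K,[u,v,1]); return -Rm.T@t,d
def atz(n,u,v,z):
    o,d=ray(n,u,v); return o+d*(z-o[2])/d[2]
E
python3 - <<'E'
from h import *
s=robot.sense(); print({k:np.round(v,3) for k,v in s.items()}, robot.grip_point_offset)
a=snap('scene','s0');b=snap('top','t0')
cv2.imwrite('pics/st.png',cv2.cvtColor(np.vstack([cv2.resize(a,(400,300)),cv2.resize(b,(400,300))]),cv2.COLOR_RGB2BGR))
for n in('scene','top'): K,Rm,t=ext(n);print(n,K[0,0],-Rm.T@t,Rm[2])
E
```

```text
{'clock': np.float64(0.0), 'joint_positions': array([ 1.053,  0.427,  0.074,  1.607, -0.034,  1.111, -0.067]), 'joint_velocities': array([-0.001,  0.   ,  0.   ,  0.   ,  0.002, -0.   , -0.004]), 'tau': array([-1.0000e-03, -9.4983e+01,  3.7600e+00, -4.6350e+01,  1.9000e-02,
        1.1000e-02, -0.0000e+00]), 'tool_pos': array([ 0.243, -0.629,  0.231]), 'orientation': array([-3.14 ,  0.   ,  0.368]), 'ft_force': array([-0.123,  0.399, -0.108]), 'torque': array([0.056, 0.047, 0.063]), 'grasp_force': np.float64(0.0), 'gripper_width': np.float64(0.085)} 0.0187
scene 404.51062921144404 [-0.02518558  0.32834966  0.84200331] [ 0.56917526 -0.39189004 -0.72281514]
top 408.29209524673865 [ 0.3282375  -0.08836203  1.09142182] [ 0.21111253  0.01379091 -0.97736447]
```

View pics/s0.png

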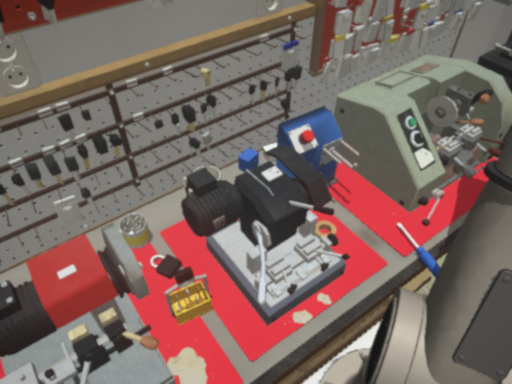

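View pics/t0.png

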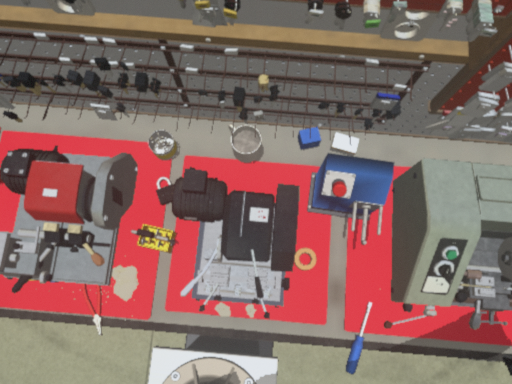

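The scene picture shows the station with its red knob near (307,136) and the caddy near (190,298). In the top picture the knob is at (339,188) and the caddy at (156,237). I'll enlarge these areas.

```bash
python3 - <<'E'
from h import *
s=cv2.imread('pics/s0.png');t=cv2.imread('pics/t0.png')
c=lambda im,u,v,w,h:cv2.resize(im[v:v+h,u:u+w],(400,300),interpolation=cv2.INTER_CUBIC)
g=np.vstack([np.hstack([c(t,300,140,100,75+0),c(t,124,210,64,48)]),np.hstack([c(s,270,95,100,75),c(s,150,255,80,60)])])
cv2.imwrite('pics/c0.png',g)
E
```

```text
(no output)
```

View pics/c0.png

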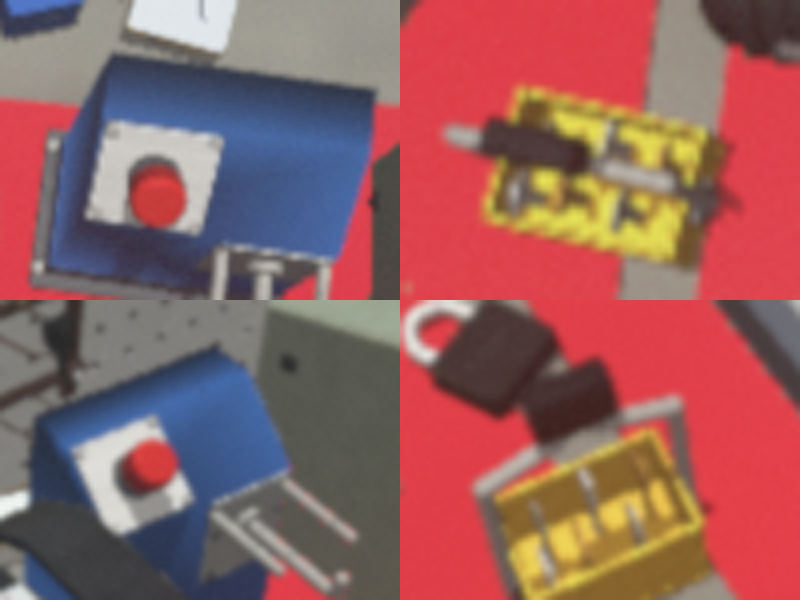

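```bash
cat > fit.py <<'E'
from h import *
from scipy.optimize import least_squares
def w(p,L): c,s=np.cos(p[2]),np.sin(p[2]); L=np.array(L,float)/1000; return np.array([p[0]+c*L[0]-s*L[1],p[1]+s*L[0]+c*L[1],L[2]])
def fit(obs,p0,nm):
    f=lambda p:np.concatenate([proj(n,w(p,L))[0]-uv for n,L,uv in obs])
    r=least_squares(f,p0,loss='soft_l1'); print(nm,np.round(r.x,4)); 
    for o,e in zip(obs,r.fun.reshape(-1,2)): print(o[0],o[1],np.round(e,1))
    return r.x
a=np.radians(40); kx=-45+np.cos(a)*0
# knob axis foot: unknown along slope -> leave it out
st=[('top',(45,75,210),(328,154.3)),('top',(45,-75,210),(393.8,163)),('top',(-45,-75,165),(385,204.5)),
('scene',(45,75,210),(278.8,123.8)),('scene',(45,-75,210),(324.5,106.8)),('scene',(-45,-75,165),(342.5,137.5)),
('scene',(-136,-40,155),(355,164.3)),('scene',(-115,-70,153),(358,154.3)),('scene',(-115,-10,153),(339.5,162.5)),
('top',(-115,-10,153),(350,236)),('top',(-115,-70,153),(378,233)),('top',(-136,-40,155),(365,241))]
cd=[('top',(0,0,148),(145.9,233)),('top',(40,28,45),(143.2,224.4)),('top',(-40,28,45),(175.5,230.8)),('top',(-40,-28,45),(170.4,251.9)),('top',(40,-28,45),(137.9,245.2)),
('scene',(-43,0,99),(206,275)),('scene',(43,0,99),(165.6,293)),('scene',(0,0,135),(184.4,275)),('scene',(-40,28,45),(201,281.4)),('scene',(-40,-28,45),(211,297))]
if __name__=='__main__':
    S=fit(st,[.45,-.3,0],'station'); C=fit(cd,[.4,.3,1.5],'caddy')
    for dx in (0,5): pass
    # knob: position along slope from top view blob
    for s in (25,30,35,40,45):
        b=np.array([-45+s*np.cos(a),40,165+s*np.sin(a)])+24*np.array([-np.sin(a),0,np.cos(a)])
        print(s,w(S,b),proj('top',w(S,b)),proj('scene',w(S,b)))
    print('grip',w(C,(0,0,135)),'seat',w(S,(-90,-40,135)))
E
python3 fit.py
```

```text
station [ 0.5791 -0.2976 -0.0714]
top (45, 75, 210) [-0.5 -2.4]
top (45, -75, 210) [-0.1 -1.1]
top (-45, -75, 165) [-1.1 -0. ]
scene (45, 75, 210) [-0.2 -0.3]
scene (45, -75, 210) [-0.2 -1. ]
scene (-45, -75, 165) [ 1. -1.]
scene (-136, -40, 155) [ 0.9 -0.9]
scene (-115, -70, 153) [1.1 0.9]
scene (-115, -10, 153) [1.6 1. ]
top (-115, -10, 153) [ 1.5 -5.5]
top (-115, -70, 153) [-0.6  1.6]
top (-136, -40, 155) [-1.2  0.5]
caddy [0.4194 0.1781 1.5024]
top (0, 0, 148) [-1.8 -0.7]
top (40, 28, 45) [-6.1 21.2]
top (-40, 28, 45) [-7.5 19.6]
top (-40, -28, 45) [  1.9 -23.2]
top (40, -28, 45) [  3.9 -21.2]
scene (-43, 0, 99) [-0.7 -0.4]
scene (43, 0, 99) [2.6 0.6]
scene (0, 0, 135) [ 0.6 -0.4]
scene (-40, 28, 45) [11.1 16.7]
scene (-40, -28, 45) [-10.5 -17.8]
25 [ 0.54077668 -0.25480578  0.19945476] [[337.6105276  192.09493949]] [[309.32275344 140.02404837]]
30 [ 0.54459714 -0.25507896  0.20266869] [[338.08957475 190.13032455]] [[308.52003454 138.19937255]]
35 [ 0.54841761 -0.25535213  0.20588263] [[338.57108478 188.15560914]] [[307.71724999 136.37454747]]
40 [ 0.55223808 -0.25562531  0.20909657] [[339.05507672 186.17071516]] [[306.91439977 134.54957312]]
45 [ 0.55605855 -0.25589849  0.21231051] [[339.54156983 184.17556372]] [[306.11148388 132.72444949]]
grip [0.41937492 0.17814436 0.135     ] seat [ 0.48647083 -0.33112696  0.135     ]
```

```bash
sed -i "s/('top',(40,28,45)/('top',(40,-28.01,45)/;s/('top',(-40,28,45)/('top',(-40,-28.01,45)/;s/('top',(-40,-28,45)/('top',(-40,28,45)/;s/('top',(40,-28,45)/('top',(40,28,45)/;s/('scene',(-40,28,45)/('scene',(-40,-28.01,45)/;s/('scene',(-40,-28,45)/('scene',(-40,28,45)/;s/^('top',(-115,-10,153),(350,236)),/(/;s/^(('top'/('top'/" fit.py; python3 fit.py | grep -v '^[2-4]'
```

```text
station [ 0.5797 -0.2981 -0.0693]
top (45, 75, 210) [-0.3 -2.6]
top (45, -75, 210) [ 0.  -1.4]
top (-45, -75, 165) [-0.8 -0.3]
scene (45, 75, 210) [-0.3 -0.4]
scene (45, -75, 210) [-0.3 -1.2]
scene (-45, -75, 165) [ 0.9 -1.2]
scene (-136, -40, 155) [ 0.9 -1.2]
scene (-115, -70, 153) [1.1 0.7]
scene (-115, -10, 153) [1.6 0.7]
top (-115, -70, 153) [-0.3  1.3]
top (-136, -40, 155) [-0.9  0.2]
caddy [0.4188 0.177  1.4708]
top (0, 0, 148) [-1.3 -0.4]
top (40, -28.01, 45) [-0.5 -0.5]
top (-40, -28.01, 45) [-2.5 -1.3]
top (-40, 28, 45) [-2.4 -0.8]
top (40, 28, 45) [-0.5  0.1]
scene (-43, 0, 99) [0.3 0. ]
scene (43, 0, 99) [ 3. -0.]
scene (0, 0, 135) [ 1.3 -0.5]
scene (-40, -28.01, 45) [ 0.7 -2. ]
scene (-40, 28, 45) [1.6 1.7]
grip [0.41875333 0.17695311 0.135     ] seat [ 0.48716155 -0.33174647  0.135     ]
```

```bash
cat >> h.py <<'E'
SY=-.0693; S=np.array([.5797,-.2981,0]); RS=R.from_euler('z',SY).as_matrix()
def sw(x,y,z): return S+RS@np.array([x,y,z])/1000
A=np.radians(40); AX=RS@np.array([-np.sin(A),0,np.cos(A)])
KN=sw(-45+35*np.cos(A)-24*np.sin(A),40,165+35*np.sin(A)+24*np.cos(A))
RK=np.column_stack([np.cross(RS@[0,-1,0],-AX),RS@[0,-1,0],-AX])  # closing along station y
def tool(): s=robot.sense(); return np.array(s['tool_pos']),R.from_euler('xyz',s['orientation']).as_matrix(),s
def go(P,Rt):
    p,r,s=tool(); rv=R.from_matrix(r.T@Rt).as_rotvec(degrees=True)
    print('shift mm now-axes',np.round(1e3*r.T@(P-p),1),'| target-axes',np.round(1e3*Rt.T@(P-p),1),'| turn deg',np.round(rv,2),'world',np.round(1e3*(P-p),1),'t',s['clock'])
E
python3 - <<'E'
from h import *
print(KN,AX)
for v in (185,225,268):
    for z in (.2,.28): print(v,z,atz('top',298,v,z))
for z in(.2,.3,.4): print('green',z,atz('top',400,300,z),atz('top',425,165,z))
print(RK); go(KN-RK[:,2]*.12,RK)
print(eyes.camera_model('wrist'))
E
```

```text
[ 0.54893512 -0.25586833  0.20588263] [-0.64124474  0.04450954  0.76604444]
185 0.2 [ 0.54933765 -0.16530013  0.2       ]
185 0.28 [ 0.52949518 -0.15839537  0.28      ]
225 0.2 [ 0.45907995 -0.17105674  0.2       ]
225 0.28 [ 0.44733759 -0.16363536  0.28      ]
268 0.2 [ 0.36616231 -0.17698301  0.2       ]
268 0.28 [ 0.36275878 -0.16902978  0.28      ]
green 0.2 [ 0.31789488 -0.39659154  0.2       ] [ 0.6207513  -0.45004874  0.2       ]
green 0.3 [ 0.31905512 -0.36201425  0.3       ] [ 0.587937  -0.4094746  0.3      ]
green 0.4 [ 0.32021536 -0.32743696  0.4       ] [ 0.55512271 -0.36890047  0.4       ]
[[ 0.76420572 -0.06924454  0.64124474]
 [-0.0530444  -0.99759972 -0.04450954]
 [ 0.64278761  0.         -0.76604444]]
shift mm now-axes [ 350.4 -271.3  -66.8] | target-axes [ 198.4 -394.    78.9] | turn deg [-8.8  39.37 23.98] world [229.5 379.   67.1] t 0.1
{'fx': 329.7079228596785, 'fy': 329.7079228596785, 'cx': 252.66382119696303, 'cy': 189.73443050368155, 'tool_from_camera': array([[-1.03919462e-03, -9.58292269e-01, -2.85788117e-01,
         7.30320897e-02],
       [ 9.99998324e-01, -1.42667880e-03,  1.14764178e-03,
        -9.71428755e-04],
       [-1.50750409e-03, -2.85786445e-01,  9.58292145e-01,
        -1.42368688e-01],
       [ 0.00000000e+00,  0.00000000e+00,  0.00000000e+00,
         1.00000000e+00]])}
```

```bash
python3 - <<'E'
from h import *
def tri(a,b):
    o1,d1=ray('scene',*a);o2,d2=ray('top',*b); M=np.column_stack([d1,-d2]); k=np.linalg.lstsq(M,o2-o1,rcond=None)[0]
    p,q=o1+k[0]*d1,o2+k[1]*d2; print(np.round((p+q)/2,3),np.round(np.linalg.norm(p-q),3))
tri((337,97),(424,163)); tri((410,203),(394,300)); tri((399,97),(434,232))
E
```

```text
[ 0.627 -0.441  0.208] 0.012
[ 0.317 -0.432  0.049] 0.005
[ 0.447 -0.428  0.308] 0.013
```

```bash
python3 -m creep '[[[0,0,-0.04,0,0,0,1],[0,0,-0.04,0,0,0,1],[0,0,-0.04,0,0,0,1],[0,0,-0.04,0,0,0,1],[0,0,-0.04,0,0,0,1],[0,0,0,0,0,6,1],[0,0,0,0,0,6,1],[0,0,0,0,0,6,1],[0,0,0,0,0,6,1]]]'; python3 -c "
from h import *
go(np.array([.34,-.27,.43]),RK)"
```

```text
clock: 0.85
tool_pos: [0.2426, -0.6297, 0.4311]
orientation: [-3.141, 0.0, -0.056]
ft_force: [-0.1, -0.4, -1.1]
gripper_width: 0.0853
grasp_force: 0.0
shift mm now-axes [  77.  -364.6    1.2] | target-axes [  54.7 -365.6   47.3] | turn deg [-0.29 40.01  0.7 ] world [ 97.4 359.7  -1.1] t 0.85
```

```bash
python3 -m creep '[[[0.0077,-0.0365,0,0,0,0,1],[0.0077,-0.0365,0,0,0,0,1],[0.0077,-0.0365,0,0,0,0,1],[0.0077,-0.0365,0,0,0,0,1],[0.0077,-0.0365,0,0,0,0,1],[0.0077,-0.0365,0,0,0,0,1],[0.0077,-0.0365,0,0,0,0,1],[0.0077,-0.0365,0,0,0,0,1],[0.0077,-0.0365,0,0,0,0,1],[0.0077,-0.0365,0,0,0,0,1],[0,0,0,0,6.67,0.1,1],[0,0,0,0,6.67,0.1,1],[0,0,0,0,6.67,0.1,1],[0,0,0,0,6.67,0.1,1],[0,0,0,0,6.67,0.1,1],[0,0,0,0,6.67,0.1,1],[0,0,0,0,0,0,1],[0,0,0,0,0,0,1]]]'; python3 -c "
from h import *
go(KN-RK[:,2]*.13,RK)"
```

```text
clock: 2.35
tool_pos: [0.3372, -0.2688, 0.4309]
orientation: [-3.136, -0.698, -0.065]
ft_force: [1.4, -0.3, 1.3]
gripper_width: 0.0856
grasp_force: 0.0
shift mm now-axes [ 16.5 -26.1 177.8] | target-axes [ 16.4 -27.6 177.6] | turn deg [-0.48 -0.02  0.17] world [ 128.4   18.8 -125.5] t 2.35
```

```bash
python3 -m creep '[[[0.0033,-0.0054,0.0355,0,0,0,1],[0.0033,-0.0054,0.0355,0,0,0,1],[0.0033,-0.0054,0.0355,0,0,0,1],[0.0033,-0.0054,0.0355,0,0,0,1],[0.0033,-0.0054,0.0355,-0.5,0,0.2,1],[0,0,0,0,0,0,1],[0,0,0,0,0,0,1],[0,0,0,0,0,0,1]]]'; python3 - <<'E'
from h import *
go(KN-RK[:,2]*.13,RK)
p,r,s=tool(); im=eyes.capture('wrist'); m,K=cam('wrist'); T=np.array(m['tool_from_camera'])
def pw(P): c=T[:3,:3].T@(r.T@(P-p)-T[:3,3]); u=K@c; return u[:2]/u[2]
b=cv2.cvtColor(im,cv2.COLOR_RGB2BGR)
for q in (KN,KN+.011*AX,sw(-136,-40,155),sw(-115,-10,153),sw(-115,-70,153),sw(45,75,210),sw(-45,75,165),sw(-45,-75,165)):
    u=pw(q);print(u); cv2.circle(b,tuple(int(x) for x in u),2,(0,255,0),-1)
cv2.imwrite('pics/w1.png',cv2.resize(b,(768,576)))
E
```

```text
clock: 3.02
tool_pos: [0.4671, -0.2493, 0.3063]
orientation: [3.141, -0.697, -0.067]
ft_force: [-0.2, -0.4, -0.1]
gripper_width: 0.0857
grasp_force: 0.0
shift mm now-axes [-1.6  0.9 -0.3] | target-axes [-1.6  0.9 -0.3] | turn deg [-0.04  0.04  0.1 ] world [-1.5 -0.8 -0.8] t 3.0167
[254.38789019 181.94405191]
[254.46160543 185.46002532]
[345.6541958  312.75058439]
[309.37519692 288.11865324]
[375.62116013 288.18002054]
[217.03206174 104.00581296]
[217.53370055 210.61526559]
[374.38155141 210.79332278]
```

View pics/w1.png

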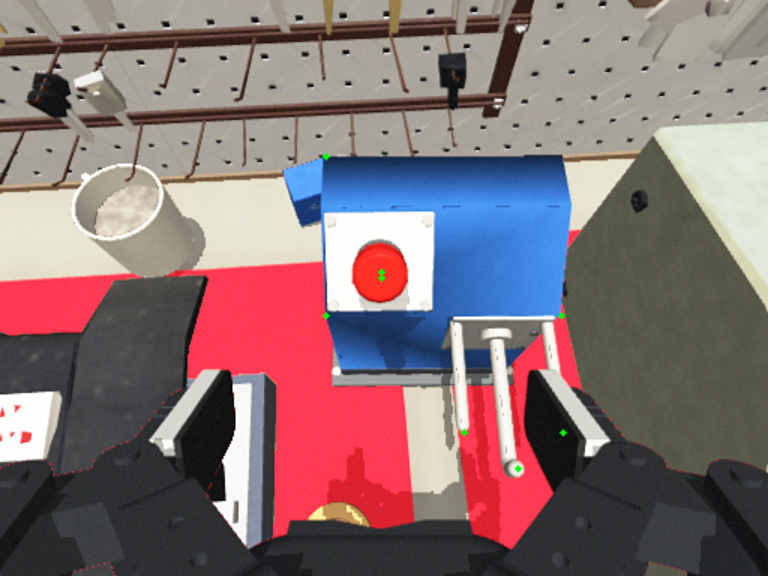

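The wrist picture shows the knob at (380,270) and the projected points sit on the station. The knob is about 3 mm further up the slope than I modelled.

```bash
python3 -m creep '[[[0.0005,0,0.03,0,0,0,1],[0.0005,0,0.03,0,0,0,1],[0.0005,0,0.03,0,0,0,1],[0,0,0.025,0,0,0,1],[0,0,0.02,0,0,0,1],[0,0,0.01,0,0,0,1],[0,0,0,0,0,0,1],[0,0,0,0,0,0,1],[0,0,0,0,0,0,0],[0,0,0,0,0,0,0],[0,0,0,0,0,0,0],[0,0,0,0,0,0,0],[0,0,0,0,0,0,0],[0,0,0,0,0,0,0],[0,0,0,0,0,0,0],[0,0,0,0,0,0,0],[0,0,0,0,0,0,0]]]'; python3 -c "
from h import *
go(KN+RK[:,2]*.016,RK)"
```

```text
clock: 4.48
tool_pos: [0.5365, -0.2553, 0.224]
orientation: [3.129, -0.693, -0.059]
ft_force: [0.4, 0.2, 0.3]
gripper_width: 0.0001
grasp_force: 0.0
shift mm now-axes [-1.9 -0.6 37.9] | target-axes [-2.1 -0.3 37.9] | turn deg [0.37 0.3  0.44] world [ 22.7  -1.3 -30.3] t 4.4833
```

```bash
python3 -m creep '[[[0,0,0,0,0,0,1],[0,0,0,0,0,0,1],[0,0,0,0,0,0,1],[0,0,0,0,0,0,1],[0,0,0,0,0,0,1],[0,0,0.005,0,0,0,1],[0,0,0,0,0,0,1],[0,0,0,0,0,0,1]]]'; python3 -c "
from h import *
go(KN+RK[:,2]*.016,RK); print(np.round(tool()[2]['joint_positions'],3))"
```

```text
clock: 5.15
tool_pos: [0.5395, -0.2557, 0.22]
orientation: [3.129, -0.693, -0.06]
ft_force: [0.0, 0.2, 0.5]
gripper_width: 0.0855
grasp_force: 0.0
shift mm now-axes [-1.7 -0.7 32.8] | target-axes [-1.9 -0.4 32.8] | turn deg [0.37 0.31 0.42] world [ 19.7  -0.9 -26.4] t 5.15
[ 0.876  0.12  -0.422  2.254 -1.008  0.235 -0.234]
```

```bash
python3 -m creep '[[[0,0,0.005,0,0,0,1],[0,0,0.005,0,0,0,1],[0,0,0.005,0,0,0,1],[0,0,0.005,0,0,0,1],[0,0,0,0,0,0,1]]]'; python3 -c "
from h import *
go(KN+RK[:,2]*.016,RK); print(np.round(tool()[2]['joint_positions'],3))"
```

```text
clock: 5.57
tool_pos: [0.5525, -0.2566, 0.2041]
orientation: [3.129, -0.692, -0.06]
ft_force: [-0.1, 1.1, -0.0]
gripper_width: 0.085
grasp_force: 0.0
shift mm now-axes [-1.6 -0.5 12.3] | target-axes [-1.7 -0.5 12.3] | turn deg [0.35 0.32 0.41] world [  6.7  -0.  -10.5] t 5.5667
[ 0.959  0.178 -0.535  2.241 -1.009  0.178 -0.223]
```

```bash
python3 -m creep '[[[0,0,0.004,0,0,0,1],[0,0,0.004,0,0,0,1],[0,0,0.004,0,0,0,1],[0,0,0,0,0,0,1],[0,0,0,0,0,0,1]]]'; python3 -c "
from h import *
go(KN+RK[:,2]*.016,RK); print(np.round(tool()[2]['joint_positions'],3))"
```

```text
clock: 5.98
tool_pos: [0.5602, -0.2577, 0.1972]
orientation: [3.131, -0.69, -0.06]
ft_force: [-0.1, 0.8, 0.2]
gripper_width: 0.0854
grasp_force: 0.0
shift mm now-axes [-3.1 -1.   2.1] | target-axes [-3.1 -1.   2.1] | turn deg [0.26 0.46 0.43] world [-1.   1.1 -3.6] t 5.9833
[ 0.937  0.201 -0.523  2.232 -1.021  0.163 -0.209]
```

Deep enough. Next I close on the knob.

```bash
python3 -m creep '[[[0,0,0,0,0,0,0],[0,0,0,0,0,0,0],[0,0,0,0,0,0,0],[0,0,0,0,0,0,0],[0,0,0,0,0,0,0],[0,0,0,0,0,0,0],[0,0,0,0,0,0,0],[0,0,0,0,0,0,0]]]'; python3 -c "
from h import *
go(KN+RK[:,2]*.016,RK); print(np.round(tool()[2]['joint_positions'],3))"
```

```text
clock: 6.65
tool_pos: [0.5601, -0.256, 0.1972]
orientation: [3.132, -0.69, -0.058]
ft_force: [-1.3, 9.8, 2.0]
gripper_width: 0.0297
grasp_force: 59.1
shift mm now-axes [-3.   0.6  2.2] | target-axes [-3.   0.6  2.1] | turn deg [0.11 0.48 0.51] world [-0.9 -0.5 -3.6] t 6.65
[ 0.939  0.201 -0.526  2.232 -1.021  0.164 -0.209]
```

```bash
python3 -m creep '[[[0,0,-0.002,0,0,0,0],[0,0,-0.002,0,0,0,0],[0,0,-0.002,0,0,0,0],[0,0,-0.002,0,0,0,0],[0,0,-0.002,0,0,0,0],[0,0,-0.002,0,0,0,0],[0,0,-0.002,0,0,0,0],[0,0,0,0,0,0,0]]]'; python3 -c "
from h import *
go(KN+RK[:,2]*.016,RK); p,r,s=tool(); print(np.round(s['joint_positions'],3),r.T@s['ft_force'])"
```

```text
clock: 7.32
tool_pos: [0.5513, -0.2555, 0.2083]
orientation: [3.132, -0.69, -0.058]
ft_force: [-1.2, 7.8, 1.6]
gripper_width: 0.0296
grasp_force: 60.6
shift mm now-axes [-3.2  0.4 16.4] | target-axes [-3.3  0.5 16.4] | turn deg [0.14 0.47 0.51] world [  7.9  -1.1 -14.7] t 7.3167
[ 0.928  0.165 -0.497  2.24  -0.993  0.198 -0.241] [-0.30237963 -7.64907637 -2.36578554]
```

```bash
python3 -m creep '[[[0,0,-0.002,0,0,0,0],[0,0,-0.002,0,0,0,0],[0,0,-0.002,0,0,0,0],[0,0,0,0,0,0,0],[0,0,0,0,0,0,1],[0,0,0,0,0,0,1],[0,0,0,0,0,0,1],[0,0,0,0,0,0,1],[0,0,0,0,0,0,1],[0,0,0,0,0,0,1],[0,0,0,0,0,0,1]]]'; python3 - <<'E'
from h import *
go(KN+RK[:,2]*.016,RK)
a=snap('scene','s1'); b=a[80:180,250:383]
w=snap('wrist','w2')
g=np.hstack([cv2.resize(b,(400,300),interpolation=cv2.INTER_CUBIC),cv2.resize(w,(400,300))])
cv2.imwrite('pics/c1.png',cv2.cvtColor(g,cv2.COLOR_RGB2BGR))
E
```

```text
clock: 8.23
tool_pos: [0.5473, -0.257, 0.2127]
orientation: [3.13, -0.69, -0.06]
ft_force: [0.8, 0.4, 0.3]
gripper_width: 0.0854
grasp_force: 0.0
shift mm now-axes [-3.  -1.3 22.3] | target-axes [-3.2 -1.2 22.2] | turn deg [0.29 0.46 0.43] world [ 11.9   0.4 -19.1] t 8.2333
```

View pics/c1.png

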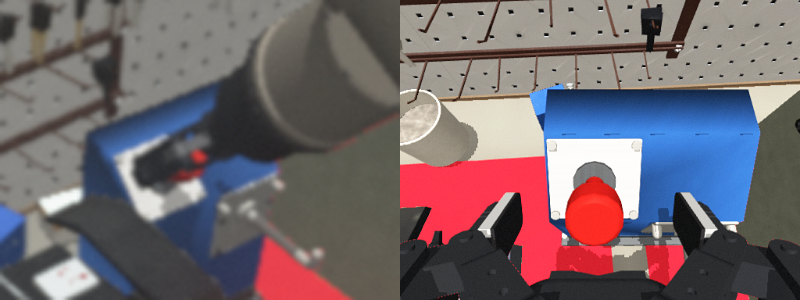

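The knob stays out and the prongs are drawn back. I retreat next and reorient the tool on the way.

```bash
python3 -m creep '[[[0,0,-0.005,0,0,0,1],[0,0,-0.008,0,0,0,1],[0,0,-0.01,0,0,0,1],[0,0,-0.015,0,0,0,1],[0,0,-0.02,0,0,0,1],[0,0,-0.02,0,0,0,1],[0,0,-0.025,0,0,0,1],[0,0,-0.025,0,0,0,1],[0,0,-0.025,0,0,0,1],[0.03,0,-0.02,0,0,0,1],[0.03,0,-0.02,0,-6.7,0,1],[0.03,0,-0.02,0,-6.7,0,1],[0,0,-0.02,0,-6.7,0,1],[0,0,-0.02,0,-6.7,0,1],[0,0,0,0,-6.7,0,1],[0,0,0,0,-6.2,0,1],[0,0,0,0,0,0,1],[0,0,0,0,0,0,1]]]'; cat >> h.py <<'E'
CY=1.4708; CP=np.array([.4188,.177,0])
def RD(yaw): return R.from_euler('xyz',[np.pi,0,yaw]).as_matrix()
E
python3 -c "
from h import *
go(CP+[0,0,.30],RD(CY)); print(np.round(tool()[2]['joint_positions'],3))"
```

```text
clock: 9.83
tool_pos: [0.4636, -0.2465, 0.452]
orientation: [3.141, -0.055, -0.055]
ft_force: [-0.1, 0.4, -0.6]
gripper_width: 0.0855
grasp_force: 0.0
shift mm now-axes [ -76.2 -420.6  147.6] | target-axes [416.9 -86.9 152. ] | turn deg [  2.45  -2.47 -87.39] world [ -44.8  423.5 -152. ] t 9.8333
[ 1.017  0.064 -0.669  1.611  0.025  1.427 -1.279]
```

```bash
python3 -m creep '[[[0,0,0,0,-3.1,0,1],[0,0,0,0,0,-6.75,1],[0,0,0,0,0,-6.75,1],[0,0,0,0,0,-6.75,1],[0,0,0,0,0,-6.75,1],[0,0,0,0,0,-6.75,1],[0,0,0,0,0,-6.75,1],[0,0,0,0,0,-6.75,1],[0,0,0,0,0,-6.75,1],[0,0,0,0,0,-6.75,1],[0,0,0,0,0,-6.75,1],[0,0,0,0,0,-6.75,1],[0,0,0,0,0,-6.75,1],[0,0,0,0,0,-6.75,1],[0,0,0,0,0,0,1]]]'; python3 -m creep '[[[0.038,-0.008,0,0,0,0,1],[0.038,-0.008,0,0,0,0,1],[0.038,-0.008,0,0,0,0,1],[0.038,-0.008,0,0,0,0,1],[0.038,-0.008,0,0,0,0,1],[0.038,-0.008,0,0,0,0,1],[0.038,-0.008,0,0,0,0,1],[0.038,-0.008,0,0,0,0,1],[0.038,-0.008,0,0,0,0,1],[0.038,-0.008,0,0,0,0,1],[0.038,-0.008,0,0,0,0,1],[0,0,0,0,0,0,1],[0,0,0,0,0,0,1]]]';python3 -c "
from h import *
go(CP+[0,0,.30],RD(CY)); print(np.round(tool()[2]['joint_positions'],3))"
```

```text
clock: 11.08
tool_pos: [0.4622, -0.2467, 0.4528]
orientation: [3.139, 0.004, 1.481]
ft_force: [-0.0, -0.4, -0.5]
gripper_width: 0.0855
grasp_force: 0.0
clock: 12.17
tool_pos: [0.4141, 0.1799, 0.4514]
orientation: [3.139, 0.002, 1.476]
ft_force: [0.7, -0.6, -0.2]
gripper_width: 0.0854
grasp_force: 0.0
shift mm now-axes [ -2.1   4.6 151.4] | target-axes [ -2.4   5.  151.4] | turn deg [0.16 0.14 0.29] world [   4.7   -2.9 -151.4] t 12.1667
[ 0.747 -0.069 -1.192  1.695 -0.061  1.471 -0.533]
```

```bash
cat >> h.py <<'E'
def pw(P,p,r):
    m,K=cam('wrist'); T=np.array(m['tool_from_camera']); c=T[:3,:3].T@(r.T@(P-p)-T[:3,3]); u=K@c; return u[:2]/u[2]
E
python3 - <<'E'
from h import *
p,r,s=tool(); b=cv2.cvtColor(eyes.capture('wrist'),cv2.COLOR_RGB2BGR)
Rc=R.from_euler('z',CY).as_matrix()
b=cv2.resize(b,(768,576))
for q in ([0,0,148],[18,7,148],[-18,-7,148],[40,28,45],[40,-28,45],[-40,28,45],[-40,-28,45],[43,0,99],[-43,0,99]):
    u=pw(CP+Rc@np.array(q)/1e3,p,r)*1.5;print(q,u.round()); cv2.circle(b,tuple(int(x) for x in u),2,(0,255,0),-1)
cv2.imwrite('pics/w3.png',b)
E
```

```text
[0, 0, 148] [383. 223.]
[18, 7, 148] [376. 203.]
[-18, -7, 148] [391. 243.]
[40, 28, 45] [356. 170.]
[40, -28, 45] [408. 170.]
[-40, 28, 45] [357. 243.]
[-40, -28, 45] [407. 243.]
[43, 0, 99] [383. 171.]
[-43, 0, 99] [382. 256.]
```

View pics/w3.png

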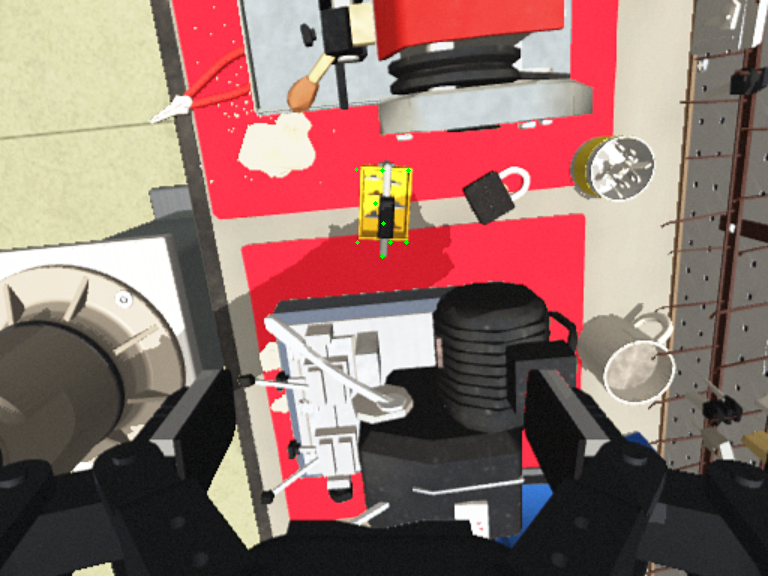

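The block shows at (386,218) and the tray corners at (360,166) to (410,240), about 3–4 mm from the prediction. I descend with that correction.

```bash
python3 -m creep '[[[0.002,0.0075,0,0,0,0,1],[0,0,0.03,0,0,0,1],[0,0,0.03,0,0,0,1],[0,0,0.03,0,0,0,1],[0,0,0.03,0,0,0,1],[0,0,0.03,0,0,0,1],[0,0,0.03,0,0,0,1],[0,0,0.02,0,0,0,1],[0,0,0,0,0,0,1],[0,0,0,0,0,0,1]]]'; python3 - <<'E'
from h import *
CP=np.array([.4217,.181,0])
go(CP+[0,0,.118],RD(CY)); print(np.round(tool()[2]['joint_positions'],3))
p,r,s=tool(); b=cv2.cvtColor(eyes.capture('wrist'),cv2.COLOR_RGB2BGR)
Rc=R.from_euler('z',CY).as_matrix()
b=cv2.resize(b,(768,576))
for q in ([18,7,148],[18,-7,148],[-18,7,148],[-18,-7,148],[40,28,45],[40,-28,45],[-40,28,45],[-40,-28,45],[43,0,99],[-43,0,99]):
    u=pw(CP+Rc@np.array(q)/1e3,p,r)*1.5;print(q,u.round()); cv2.circle(b,tuple(int(x) for x in u),2,(0,255,0),-1)
cv2.imwrite('pics/w4.png',b)
E
```

```text
clock: 13.05
tool_pos: [0.4231, 0.1776, 0.2515]
orientation: [3.142, 0.002, 1.473]
ft_force: [0.4, 0.5, 0.3]
gripper_width: 0.0854
grasp_force: 0.0
shift mm now-axes [  3.6  -1.7 133.5] | target-axes [  3.3  -1.7 133.5] | turn deg [0.   0.12 0.13] world [  -1.4    3.4 -133.5] t 13.05
[ 0.551  0.186 -1.178  1.995  0.197  1.084 -0.811]
[18, 7, 148] [362. 244.]
[18, -7, 148] [390. 244.]
[-18, 7, 148] [363. 311.]
[-18, -7, 148] [389. 311.]
[40, 28, 45] [336. 181.]
[40, -28, 45] [417. 182.]
[-40, 28, 45] [339. 292.]
[-40, -28, 45] [414. 292.]
[43, 0, 99] [376. 185.]
[-43, 0, 99] [376. 322.]
```

View pics/w4.png

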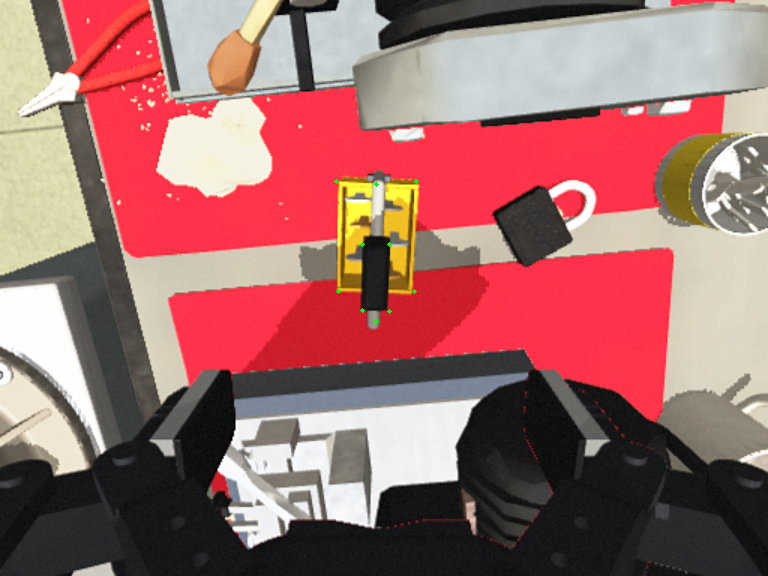

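The block matches the prediction to about 1 mm. Descending and closing.

```bash
python3 -m creep '[[[0.0035,-0.0017,0.02,0,0,0,1],[0,0,0.025,0,0,0,1],[0,0,0.025,0,0,0,1],[0,0,0.025,0,0,0,1],[0,0,0.02,0,0,0,1],[0,0,0.013,0,0,0,1],[0,0,0.005,0,0,0,1],[0,0,0,0,0,0,1],[0,0,0,0,0,0,0],[0,0,0,0,0,0,0],[0,0,0,0,0,0,0],[0,0,0,0,0,0,0],[0,0,0,0,0,0,0],[0,0,0,0,0,0,0],[0,0,0,0,0,0,0],[0,0,0,0,0,0,0],[0,0,0,0,0,0,0],[0,0,0,0,0,0,0]]]'; python3 -c "
from h import *
p,r,s=tool();print(p,np.round(s['joint_positions'],3))"
```

```text
clock: 14.6
tool_pos: [0.4222, 0.1822, 0.1189]
orientation: [3.14, 0.002, 1.476]
ft_force: [-1.3, -2.4, 6.8]
gripper_width: 0.0128
grasp_force: 58.5
[0.42216383 0.18216658 0.11887922] [ 0.34   0.397 -1.039  2.135  0.462  0.853 -1.073]
```

```bash
python3 -m creep '[[[0,0,-0.01,0,0,0,0],[0,0,-0.02,0,0,0,0],[0,0,-0.03,0,0,0,0],[0,0,-0.03,0,0,0,0],[0,0,-0.03,0,0,0,0],[0,0,-0.03,0,0,0,0],[0,0,-0.03,0,0,0,0],[0,0,-0.03,0,0,0,0],[0,0,-0.03,0,0,0,0],[0,0,-0.03,0,0,0,0],[0,0,-0.03,0,0,0,0],[0,0,-0.03,0,0,0,0],[0,0,-0.015,0,0,-1.46,0],[0,0,0,0,0,0,0]]]'; python3 -c "
from h import *
p,r,s=tool();print(p,np.round(s['joint_positions'],3))
go(sw(-175,-40,460),RD(np.pi/2+SY))"
```

```text
clock: 15.77
tool_pos: [0.4219, 0.1839, 0.4669]
orientation: [3.136, 0.001, 1.504]
ft_force: [0.9, -0.0, -1.5]
gripper_width: 0.013
grasp_force: 58.7
[0.42186647 0.1839209  0.46688699] [ 0.651 -0.039 -1.129  1.654 -0.032  1.5   -0.543]
shift mm now-axes [-510.    14.5    7.3] | target-axes [-509.9   15.8    6.9] | turn deg [0.3  0.04 0.14] world [ -19.5 -509.8   -6.9] t 15.7667
```

```bash
python3 -m creep '[[[-0.02,0.001,0,0.3,0,0,0],[-0.035,0.001,0,0,0,0,0],[-0.035,0.001,0,0,0,0,0],[-0.035,0.001,0,0,0,0,0],[-0.035,0.001,0,0,0,0,0],[-0.035,0.001,0,0,0,0,0],[-0.035,0.001,0,0,0,0,0],[-0.035,0.001,0,0,0,0,0],[-0.035,0.001,0,0,0,0,0],[-0.035,0.001,0,0,0,0,0],[-0.035,0.001,0,0,0,0,0],[-0.035,0.001,0,0,0,0,0],[-0.035,0.001,0,0,0,0,0],[-0.035,0.001,0,0,0,0,0],[-0.025,0,0,0,0,0,0],[-0.01,0,0,0,0,0,0],[0,0,0,0,0,0,0],[0,0,0,0,0,0,0]]]'; python3 -c "
from h import *
p,r,s=tool();print(p,np.round(s['joint_positions'],3))
go(sw(-175,-40,178),RD(np.pi/2+SY))"
```

```text
clock: 17.27
tool_pos: [0.4003, -0.3262, 0.4637]
orientation: [-3.137, 0.0, 1.502]
ft_force: [0.5, 0.7, -1.8]
gripper_width: 0.013
grasp_force: 58.7
[ 0.40033574 -0.32619949  0.46367088] [ 1.027  0.067 -0.497  1.578  0.034  1.508  0.46 ]
shift mm now-axes [  0.5   3.3 285.7] | target-axes [  0.5   2.  285.7] | turn deg [-0.26  0.    0.02] world [   2.     0.3 -285.7] t 17.2667
```

```bash
python3 -m creep '[[[0,0.002,0.015,-0.26,0,0,0],[0,0,0.03,0,0,0,0],[0,0,0.03,0,0,0,0],[0,0,0.03,0,0,0,0],[0,0,0.03,0,0,0,0],[0,0,0.03,0,0,0,0],[0,0,0.03,0,0,0,0],[0,0,0.03,0,0,0,0],[0,0,0.03,0,0,0,0],[0,0,0.02,0,0,0,0],[0,0,0.01,0,0,0,0],[0,0,0,0,0,0,0],[0,0,0,0,0,0,0]]]'; python3 - <<'E'
from h import *
go(sw(-90,-40,178),RD(np.pi/2+SY))
a=snap('scene','s2');t=snap('top','t2')
c=lambda im,u,v,w,h:cv2.resize(im[v:v+h,u:u+w],(400,300),interpolation=cv2.INTER_CUBIC)
w=snap('wrist','w5')
g=np.vstack([np.hstack([c(a,270,95,120,90),c(t,310,160,120,90)]),np.hstack([c(w,0,0,512,384),c(w,200,100,200,150)])])
cv2.imwrite('pics/c2.png',cv2.cvtColor(g,cv2.COLOR_RGB2BGR))
E
```

```text
clock: 18.35
tool_pos: [0.4029, -0.3269, 0.1801]
orientation: [3.141, 0.002, 1.503]
ft_force: [0.3, -0.3, -1.8]
gripper_width: 0.0134
grasp_force: 58.7
shift mm now-axes [ 0.9 84.4  2.2] | target-axes [ 1.  84.4  2.1] | turn deg [0.06 0.09 0.07] world [84.2 -4.9 -2.1] t 18.35
```

View pics/c2.png

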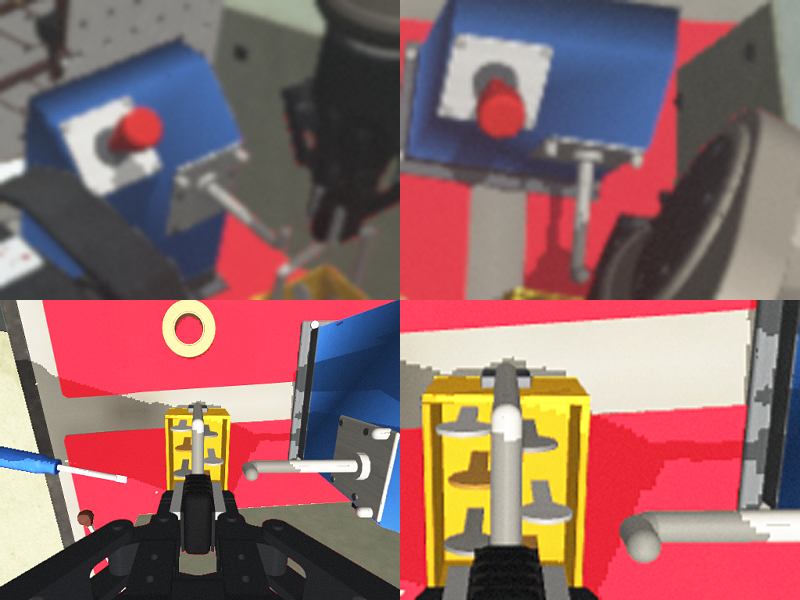

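Picture: the knob is out, the prongs are drawn back, and the caddy hangs in front of the hook. The hook tip is at about (321,222) in the wrist image. I compare that with the model.

```bash
python3 - <<'E'
from h import *
p,r,s=tool()
for q in ((-136,-40,155),(-136,-45,155),(-131,-40,155),(-53,-40,135)): print(q,pw(sw(*q),p,r))
# apex wire-> shoulders
for q in ((-175,40+-40,178-11),): print(pw(sw(*q),p,r))
E
```

```text
(-136, -40, 155) [321.92430739 226.84231316]
(-136, -45, 155) [321.38190325 235.14542603]
(-131, -40, 155) [330.9726496  226.82027238]
(-53, -40, 135) [450.90267591 213.47174276]
[251.127871   160.19980115]
```

```bash
python3 -m creep '[[[0.001,0.01,0,0,0,0,0],[0.001,0.015,0,0,0,0,0],[0,0.015,0,0,0,0,0],[0,0.015,0,0,0,0,0],[0,0.015,0,0,0,0,0],[0,0.01,0,0,0,0,0],[0,0.0045,0,0,0,0,0],[0,0,0,0,0,0,0],[0,0,0,0,0,0,0]]]'; python3 -c "
from h import *
go(sw(-90,-40,147),RD(np.pi/2+SY))"
```

```text
clock: 19.25
tool_pos: [0.4865, -0.3313, 0.1794]
orientation: [3.141, 0.002, 1.502]
ft_force: [-0.7, -0.0, -2.0]
gripper_width: 0.0131
grasp_force: 58.7
shift mm now-axes [-0.4  0.6 32.4] | target-axes [-0.4  0.6 32.4] | turn deg [0.02 0.09 0.02] world [  0.6  -0.5 -32.4] t 19.25
```

```bash
python3 -m creep '[[[0,0,0.008,0,0,0,0],[0,0,0.008,0,0,0,0],[0,0,0.006,0,0,0,0],[0,0,0.004,0,0,0,0],[0,0,0.003,0,0,0,0],[0,0,0,0,0,0,0],[0,0,0,0,0,0,0]]]'; python3 -c "
from h import *
go(sw(-90,-40,147),RD(np.pi/2+SY))"
```

```text
clock: 19.83
tool_pos: [0.4868, -0.3314, 0.1503]
orientation: [3.141, 0.001, 1.502]
ft_force: [-0.4, -0.0, -1.5]
gripper_width: 0.013
grasp_force: 58.7
shift mm now-axes [-0.3  0.4  3.3] | target-axes [-0.3  0.4  3.3] | turn deg [0.03 0.08 0.01] world [ 0.3 -0.4 -3.3] t 19.8333
```

```bash
python3 -m creep '[[[0,0,0.0015,0,0,0,0],[0,0,0.0015,0,0,0,0],[0,0,0.001,0,0,0,0],[0,0,0,0,0,0,0],[0,0,0,0,0,0,0]]]'; python3 -c "
from h import *
go(sw(-90,-40,147),RD(np.pi/2+SY))"
```

```text
clock: 20.25
tool_pos: [0.4877, -0.3308, 0.1474]
orientation: [3.14, 0.002, 1.502]
ft_force: [-1.3, 5.0, 9.9]
gripper_width: 0.0132
grasp_force: 60.5
shift mm now-axes [-1.  -0.5  0.4] | target-axes [-1.  -0.5  0.4] | turn deg [0.12 0.09 0.05] world [-0.6 -1.  -0.4] t 20.25
```

Contact with the bar is made (about 10 N up). I open just enough to let go.

```bash
python3 -m creep '[[[0,0,0,0,0,0,0.34],[0,0,0,0,0,0,0.34],[0,0,0,0,0,0,0.34],[0,0,0,0,0,0,0.34],[0,0,0,0,0,0,0.34],[0,0,0,0,0,0,0.34],[0,0,0,0,0,0,0.34]]]'; python3 -m creep '[[[0,0,-0.01,0,0,0,0.34],[0,0,-0.015,0,0,0,0.34],[0,0,-0.02,0,0,0,0.34],[0,0,-0.03,0,0,0,0.34],[0,0,-0.04,0,0,0,0.34],[0,0,-0.04,0,0,0,0.34],[0,0,-0.04,0,0,0,0.34],[0,0,-0.04,0,0,0,0.34],[0,0,-0.03,0,0,0,0.34],[0,0,0,0,0,0,0],[0,0,0,0,0,0,0]]]'; python3 - <<'E'
from h import *
p,r,s=tool(); print(np.round(s['joint_positions'],3))
a=snap('scene','s3');w=snap('wrist','w6')
c=lambda im,u,v,ww,h:cv2.resize(im[v:v+h,u:u+ww],(400,300),interpolation=cv2.INTER_CUBIC)
g=np.hstack([c(a,270,95,120,90),c(w,0,0,512,384)])
cv2.imwrite('pics/c3.png',cv2.cvtColor(g,cv2.COLOR_RGB2BGR))
E
```

```text
clock: 20.83
tool_pos: [0.4868, -0.3315, 0.1463]
orientation: [3.141, 0.002, 1.502]
ft_force: [-0.4, 0.4, -0.1]
gripper_width: 0.0291
grasp_force: 0.0
clock: 21.75
tool_pos: [0.4871, -0.3309, 0.4139]
orientation: [3.138, 0.003, 1.502]
ft_force: [0.1, 0.1, -1.2]
gripper_width: 0.0062
grasp_force: 0.0
[ 0.913  0.212 -0.515  1.527  0.107  1.426  0.324]
```

View pics/c3.png

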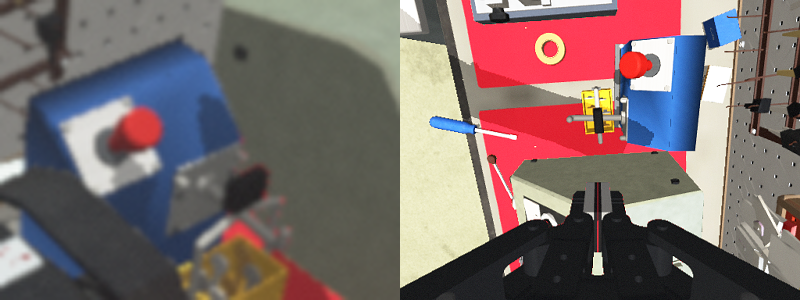

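The caddy hangs on the hook and the knob is still out. I turn the tool back to push the knob with shut fingers.

```bash
python3 -m creep '[[[0,0,0,0,0,6.9,0],[0,0,0,0,0,6.9,0],[0,0,0,0,0,6.9,0],[0,0,0,0,0,6.9,0],[0,0,0,0,0,6.9,0],[0,0,0,0,0,6.9,0],[0,0,0,0,0,6.9,0],[0,0,0,0,0,6.9,0],[0,0,0,0,0,6.9,0],[0,0,0,0,0,6.9,0],[0,0,0,0,0,6.9,0],[0,0,0,0,0,6.9,0],[0,0,0,0,0,6.9,0],[-0.015,-0.018,0,0,0,0,0],[-0.015,-0.018,0,0,0,0,0],[-0.015,-0.018,0,0,0,0,0],[-0.015,-0.018,0,0,0,0,0],[0,0,0,0,0,0,0]]]'; python3 -c "
from h import *
KC=KN+.003*RK[:,0]
p,r,s=tool(); print(np.round(s['joint_positions'],3)); go(KC+.2*AX,RK)"
```

```text
clock: 23.35
tool_pos: [0.4295, -0.2521, 0.4107]
orientation: [3.14, 0.001, -0.062]
ft_force: [1.0, -0.7, 1.1]
gripper_width: -0.0001
grasp_force: 0.0
[ 0.764  0.035 -0.371  1.716  0.014  1.393 -1.243]
shift mm now-axes [-6.8 -4.7 49.7] | target-axes [-37.2  -4.5  33.7] | turn deg [-0.09 40.05  0.44] world [ -6.5   5.  -49.7] t 23.35
```

```bash
python3 -m creep '[[[0,0,0,0,6,0.05,0],[0,0,0,0,6,0.05,0],[0,0,0,0,6,0.05,0],[0,0,0,0,6,0.05,0],[0,0,0,0,6,0.05,0],[0,0,0,0,6,0.05,0],[0,0,0,0,4,0.05,0],[-0.012,-0.0015,0.012,0,0,0,0],[-0.012,-0.0015,0.012,0,0,0,0],[-0.012,-0.0015,0.01,0,0,0,0],[0,0,0,0,0,0,0],[0,0,0,0,0,0,0]]]'; python3 -c "
from h import *
KC=KN+.003*RK[:,0]
p,r,s=tool(); print(np.round(s['joint_positions'],3)); go(KC+.045*AX,RK)"
```

```text
clock: 24.35
tool_pos: [0.4257, -0.2501, 0.3611]
orientation: [-3.139, -0.697, -0.071]
ft_force: [-0.2, 0.0, 0.7]
gripper_width: 0.0
grasp_force: 0.0
[ 0.767 -0.254 -0.101  2.241 -0.675  0.659 -0.54 ]
shift mm now-axes [ -2.1  -2.5 153.2] | target-axes [ -2.3  -2.8 153.2] | turn deg [-0.08  0.07 -0.08] world [  96.7   -3.9 -118.8] t 24.35
```

```bash
python3 -m creep '[[[-0.0002,-0.0003,0.014,0,0,0,0],[-0.0002,-0.0003,0.014,0,0,0,0],[-0.0002,-0.0003,0.014,0,0,0,0],[-0.0002,-0.0003,0.014,0,0,0,0],[-0.0002,-0.0003,0.014,0,0,0,0],[-0.0002,-0.0003,0.014,0,0,0,0],[-0.0002,-0.0003,0.014,0,0,0,0],[-0.0002,-0.0003,0.014,0,0,0,0],[-0.0002,-0.0003,0.014,0,0,0,0],[-0.0002,-0.0003,0.014,0,0,0,0],[0,0,0.008,0,0,0,0],[0,0,0,0,0,0,0],[0,0,0,0,0,0,0]]]'; python3 -c "
from h import *
KC=KN+.003*RK[:,0]
p,r,s=tool(); print(np.round(s['joint_positions'],3)); go(KC+.033*AX,RK)"
```

```text
clock: 25.43
tool_pos: [0.5202, -0.254, 0.2478]
orientation: [-3.14, -0.699, -0.07]
ft_force: [-0.5, 0.1, 0.0]
gripper_width: 0.0001
grasp_force: 0.0
[ 0.647  0.032 -0.146  2.272 -0.977  0.327 -0.278]
shift mm now-axes [-1.9 -0.1 17.6] | target-axes [-1.9 -0.1 17.6] | turn deg [-0.05 -0.04 -0.04] world [  9.9  -0.6 -14.7] t 25.4333
```

```bash
python3 -m creep '[[[-0.0005,0,0.004,0,0,0,0],[-0.0005,0,0.004,0,0,0,0],[-0.0005,0,0.004,0,0,0,0],[0,0,0.003,0,0,0,0],[0,0,0.003,0,0,0,0],[0,0,0.003,0,0,0,0],[0,0,0,0,0,0,0]]]'; python3 -c "
from h import *
KC=KN+.003*RK[:,0]
p,r,s=tool(); print(np.round(s['joint_positions'],3),r.T@s['ft_force']); go(KC+.011*AX,RK)"
```

```text
clock: 26.02
tool_pos: [0.5324, -0.2552, 0.2311]
orientation: [-3.141, -0.7, -0.07]
ft_force: [-0.7, 1.0, 1.8]
gripper_width: 0.0
grasp_force: 1.1
[ 0.87   0.091 -0.395  2.258 -1.014  0.272 -0.234] [ 0.58512756 -0.92446907 -1.87934552]
shift mm now-axes [-0.5 -0.5 18.9] | target-axes [-0.5 -0.5 18.9] | turn deg [ 0.02 -0.1  -0.04] world [ 11.8  -0.4 -14.8] t 26.0167
```

```bash
python3 -m creep '[[[0,0,0.002,0,0,0,0],[0,0,0.002,0,0,0,0],[0,0,0.002,0,0,0,0],[0,0,0.002,0,0,0,0],[0,0,0.002,0,0,0,0],[0,0,0,0,0,0,0]]]'; python3 -c "
from h import *
KC=KN+.003*RK[:,0]
p,r,s=tool(); print(np.round(s['joint_positions'],3),r.T@s['ft_force']); go(KC+.011*AX,RK)"
```

```text
clock: 26.52
tool_pos: [0.5384, -0.255, 0.2223]
orientation: [-3.14, -0.698, -0.07]
ft_force: [0.2, 0.6, -0.6]
gripper_width: -0.0002
grasp_force: 0.0
[ 0.936  0.121 -0.478  2.252 -1.014  0.242 -0.229] [-0.30087295 -0.61982767  0.54986812]
shift mm now-axes [0.5 0.2 8.4] | target-axes [0.5 0.2 8.4] | turn deg [-0.04 -0.01 -0.03] world [ 5.7 -0.6 -6.1] t 26.5167
```

```bash
python3 -m creep '[[[0,0,0.002,0,0,0,0],[0,0,0.002,0,0,0,0],[0,0,0.002,0,0,0,0],[0,0,0.001,0,0,0,0],[0,0,0,0,0,0,0]]]'; python3 -c "
from h import *
KC=KN+.003*RK[:,0]
p,r,s=tool(); print(np.round(s['joint_positions'],3),r.T@s['ft_force']); go(KC+.011*AX,RK)"
```

```text
clock: 26.93
tool_pos: [0.543, -0.2554, 0.2171]
orientation: [-3.14, -0.698, -0.07]
ft_force: [0.1, 0.9, -0.4]
gripper_width: -0.0002
grasp_force: 0.0
[ 0.968  0.141 -0.519  2.248 -1.014  0.222 -0.226] [-0.29318069 -0.90624399  0.339663  ]
shift mm now-axes [0.4 0.  1.4] | target-axes [0.4 0.  1.4] | turn deg [-0.03 -0.02 -0.04] world [ 1.2 -0.1 -0.8] t 26.9333
```

```bash
python3 -m creep '[[[0,0,0.001,0,0,0,0],[0,0,0.001,0,0,0,0],[0,0,0,0,0,0,0],[0,0,0,0,0,0,0]]]'; python3 -c "
from h import *
KC=KN+.003*RK[:,0]
p,r,s=tool(); print(r.T@s['ft_force']); go(KC+.011*AX,RK)"
```

```text
clock: 27.27
tool_pos: [0.5442, -0.2555, 0.2158]
orientation: [-3.141, -0.699, -0.07]
ft_force: [-0.6, 0.9, 0.4]
gripper_width: -0.0003
grasp_force: 0.0
[-0.22828211 -0.8190194  -0.74757985]
shift mm now-axes [ 0.2  0.  -0.4] | target-axes [ 0.2  0.  -0.4] | turn deg [-0.02 -0.03 -0.03] world [-0.1 -0.   0.4] t 27.2667
```

```bash
python3 -m creep '[[[0,0,0.001,0,0,0,0],[0,0,0.0005,0,0,0,0],[0,0,0,0,0,0,0],[0,0,0,0,0,0,0]]]'; python3 -c "
from h import *
KC=KN+.003*RK[:,0]
p,r,s=tool(); print(r.T@s['ft_force']); go(KC+.011*AX,RK)"
```

```text
clock: 27.6
tool_pos: [0.5452, -0.2556, 0.2147]
orientation: [-3.141, -0.699, -0.07]
ft_force: [-2.0, -0.2, 1.8]
gripper_width: 0.0001
grasp_force: 1.4
[-0.34280104  0.37183702 -2.68899691]
shift mm now-axes [ 0.2 -0.  -1.8] | target-axes [ 0.2 -0.  -1.8] | turn deg [-0.02 -0.04 -0.03] world [-1.   0.1  1.5] t 27.6
```

The knob resists again at its home position. I retreat and check.

```bash
python3 -m creep '[[[0,0,-0.005,0,0,0,0],[0,0,-0.01,0,0,0,0],[0,0,-0.012,0,0,0,0],[0,0,-0.015,0,0,0,0],[0,0,-0.015,0,0,0,0],[0,0,-0.02,0,0,0,0],[0,0,-0.02,0,0,0,0],[0,0,-0.02,0,0,0,0],[0,0,-0.02,0,0,0,0],[0,0,-0.02,0,0,0,0],[0,0,0,0,0,0,0],[0,0,0,0,0,0,0],[0,0,0,0,0,0,0]]]'; python3 - <<'E'
from h import *
a=snap('scene','s4');w=snap('wrist','w7')
c=lambda im,u,v,ww,h:cv2.resize(im[v:v+h,u:u+ww],(400,300),interpolation=cv2.INTER_CUBIC)
g=np.hstack([c(a,270,95,120,90),c(w,172,132,240,180)])
cv2.imwrite('pics/c4.png',cv2.cvtColor(g,cv2.COLOR_RGB2BGR))
E
```

```text
clock: 28.68
tool_pos: [0.4444, -0.2485, 0.3348]
orientation: [-3.141, -0.699, -0.07]
ft_force: [0.3, 0.6, -1.4]
gripper_width: 0.0002
grasp_force: 0.0
```

View pics/c4.png

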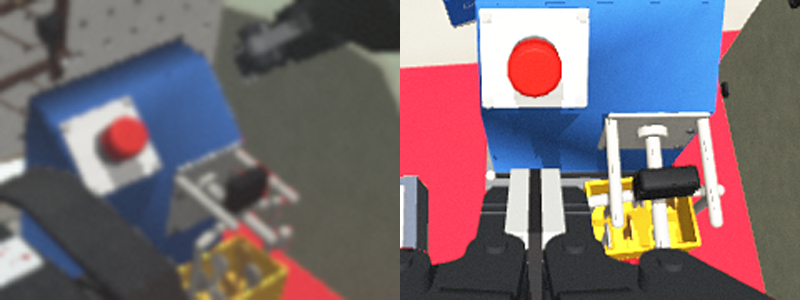

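The knob is home, the prongs are closed over the handle and the caddy is hanging. I let it settle, then hand in.

```bash
python3 -m creep '[[[0,0,0,0,0,0,0],[0,0,0,0,0,0,0],[0,0,0,0,0,0,0],[0,0,0,0,0,0,0],[0,0,0,0,0,0,0],[0,0,0,0,0,0,0],[0,0,0,0,0,0,0],[0,0,0,0,0,0,0],[0,0,0,0,0,0,0],[0,0,0,0,0,0,0],[0,0,0,0,0,0,0],[0,0,0,0,0,0,0]]]' >/dev/null; python3 -c "
from bench import order; print(order.job_done())"
```

```text
the job is handed in; nothing more can be done
None
```

I handed the job in at about 30 s on the clock: in the last picture the caddy hangs on the hook, the knob is home and the prongs are closed over the handle; no verdict came back.

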